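# Wind the post home and hold the square in its corner

## Task

Wind the jig's crank clockwise, through a full turn and on until it stops, so that the upright post is driven home. Then pick up the try square, stand it on the plate in line with the jig at the middle of the post, and press it gently into the corner, stock flush on the plate and upright blade flush against the post; finish while still gripping it and pressing it there, so that I can tighten the bolts. Leave everything else on the bench where it is.

Things in the scene. Friction and masses are not known exactly. Their poses are not given: they have to be found in the camera images.
- jig: fixed assembly jig on the bench: dark steel bed 160 (x) x 390 (y) x 14 thick, carrying along its +y axis: plate, post, end stop, drive box with crank. Origin: on the bench, directly below where the foot of the post's contact face is once the post is home; y runs along the bed towards the crank, z up. Bed from y = -165 to +225. The drive box (84 x 84, top 72 above the bench) is centred at y = +150 (sizes in mm)
- plate: fixed flat aluminium plate on the jig bed, 130 (x) x 182 (y) x 8 thick; its top face is 22 above the bench. Origin at its underside, 14 above the jig's origin, axes as the jig's; it reaches from y = -150 to +32 (sizes in mm)
- post: aluminium upright, 40 (x) x 30 (y) x 144 high, standing on the plate. Origin at the foot of its contact face (the face that looks to the jig's -y, away from the crank), mid-width, at the height of the plate's top; axes as the jig's. The crank moves it towards +y by 2.5 mm per rad; it is home, against its end stop, when its origin is at y = 0 of the jig. It cannot be pushed further then
- crank (a joint): angle of the crank about its vertical axis, rad; grows clockwise seen from above; starts between 0 and 1.1, and 7.4 is the hard stop (post home). Needs about 2.5 N at the knob and stays where it is left. At 0 the knob lies on the jig's -x side of the axis
- crank_axis (a point): point on the crank's axis, at the underside of the crank arm, 84 above the bench (sizes in mm)
- crank_knob (a point): middle of the crank's upright black round handle: 22 diameter, 48 high (from 92.5 to 140.5 above the bench), 50 from the crank's axis; it spins freely on its pin, so it may be held without turning the hand. This point is 26 above the handle's foot (sizes in mm)
- square: loose try square, 0.24 to 0.42 kg, standing upright on its stock: aluminium stock 24 thick (x) x 120 long (y) x 32 high (z), with a steel blade 5 thick (x) x 26 wide (y) rising from its +y end to 130 above the underside, the blade's outer edge flush with the stock's +y end. Origin: centre of the stock's underside; z up. The bare top of the stock runs from y = -60 to +34 (sizes in mm)
- heel (a point): the square's outer heel: bottom edge of the stock's +y end, mid-thickness, 60 along +y from the square's origin. It goes to the post's origin (sizes in mm)
- screwdriver: bystander, leave alone: screwdriver, 180 mm long (mm)
- wrench: bystander, leave alone: flat spanner, 150 long (mm)
- drive: bystander, leave alone: hard disk, 102 x 147 x 26 (mm)
- tray: bystander, leave alone: grey divided tray, 90 x 120 x 28 (mm)
- mug: bystander, leave alone: white mug, 80 across, 92 high (mm)
- cleaner: bystander, leave alone: spray can, 56 across, 160 high (mm)
- bracket: bystander, leave alone: small L-shaped sheet-steel bracket, 90 x 30 x 72 high, NOT the try square (mm)
- heatsink: bystander, leave alone: finned heat sink, 80 x 70 x 42 (mm)
Mind the look-alikes: they are no part of the job. What is shaped like the square but orange is not meant.

How it is judged (in metres and radians):
On the way, in this order (a step that is already met when the one before it is completed fails the run):
1. the crank has been wound clockwise to its stop and the post is home (value of joint crank above 7.25 rad), for 0.2 s.
2. the square is held in the corner, pressed on plate and post (contact force between square and plate between 0.5 and 40 N and contact force between square and post between 1 and 40 N and contact force between the fingers and square above 3 N and angle between square's own z axis and vertical below 0.026 rad and angle between the y axis of square and the y axis of jig, either way round below 0.05 rad and y of heel in the frame of post between -0.0025 and 0.0025 m and z of heel in the frame of post between -0.0025 and 0.0025 m and x of heel in the frame of post between -0.015 and 0.015 m), for 0.2 s.
At the end, for the whole second after the job is handed in: crank within 0.15 rad of its stop; square gripped (over 3 N), pressing plate (0.5 to 40 N) and post (1 to 40 N), upright within 1.5 deg, in line with the jig within 2.9 deg, heel within 2.5 mm of the post's foot along the jig and in height, 15 mm sideways (all of step 2 and value of joint crank above 7.25 rad); the arm keeps its last pose, push and grip.
It fails at once if a bystander was shifted by more than 40 mm (distance of any of screwdriver, wrench, drive, tray, mug, cleaner, bracket, heatsink from where it was at the start of the episode above 0.04 m).
It also fails if it takes over 72 s, if anything falls off the work surface, if the arm or the gripper's body presses on something with over 40 N, if the wrist force passes 120 N, or if a joint passes its speed limit or range.

## Robot

A 7-joint arm with a two-finger parallel gripper is mounted at the origin on the work surface. World frame = base frame: x ahead of the robot, y to its left, z up, the work surface at z = 0. Lengths are in m, angles in degrees, forces in N, time in s.
With the tool pointing down it reaches from about 0.425 to 0.875 m from the base axis. Payload 4.7 kg.
Tool frame: the origin (TCP) lies on the centre line of the jaws, within the pads' length; the fingertips stand ahead of it and the grasp point (between the pads) lies 2 mm behind it (env.tip_reach is the x of the fingertips in the tool frame, in m); x points along the fingers, z is the direction in which the jaws open and shut, and the axes are right-handed (so a half turn about x gives the same grasp; the last joint's range is limited). The gripper opens to 87 mm and grips with 3 to 60 N. Pads are 19 mm wide; open, the fingers measure 117 mm over their backs; the gripper's body (75 mm by 190 mm) begins 51 mm behind the grasp point.
Start: joints at [-67.317, 18.392, -4.016, 83.108, 1.295, 78.541, -3.26], TCP at [0.242, 0.603, 0.217] pointing down, gripper open.
Joint ranges: [-163.93, 163.93], [-17.29, 119.83], [-79.2, 71.16], [3.27, 140.29], [-89.18, 269.18], [5.43, 117.66], [-154.24, 154.24]. Speed limits (degrees/s): [147.25, 147.25, 180, 180, 180, 180, 180].

## Interface

Orientations are given as [roll, pitch, yaw] about the fixed x, y, z axes, in that order (R = Rz(yaw) Ry(pitch) Rx(roll)).
In Python, from cell import telemetry, optics, env, models gives the robot as it stands.
- The arm moves only by the shell command python3 -m pendant 'ROWS' [FORCE]. ROWS is JSON, a list of rows, each a list of 3 entries, a list of its own where there are three numbers: the finger opening in mm, from 0 to 87, then the shift along the tool's x, y, z in mm, then the turn, a rotation vector about the tool's x, y, z in rad. A call has 1 to 10 rows; each row is the pose to reach, as a shift and turn from the pose commanded when the call began, along the tool's axes at that moment; what a row does not reach only later rows make up. A row lasts 1/12 s, in which the tool goes at most 41.7 mm and 7.16 degrees, less where a joint would pass 70% of its speed; a pose out of reach is approached as far as the arm can. A call with a gripper value outside its range is refused whole. The fingers move at their own pace and stop on an object; FORCE is the grip in N (left out, the last holds). Time passes only in rows, so rows that repeat a pose let the fingers close. It gives the time, the measured TCP pose, the force and the opening at its end, in the units of the state.
- telemetry.get_obs(): the state, without advancing time (a new reading comes with each control period).
- optics.read_camera(name): name is "scene" or "top" or "wrist"; returns a dict with "image" (384x512x3 uint8, blue, green, red), "range_z" (384x512 float32, m along the optical axis (not along the pixel's ray), 0 where there is no reading), "fx", "fy", "cx", "cy" (pixels), "k1" (the pictures are not rectified: a ray, as slopes to the right and down, at radius r is drawn at 1 + k1 r^2 times it, then the intrinsics apply), "cam_to_world" (4x4, takes a point from camera to world coordinates). Camera axes: x right, y up, looking along -z (the intrinsics and any distortion apply to the point x, -y, -z); pixel columns grow to the right and rows downward; lengths in m; the calibration is good to about 2 mm. A picture is of the moment at which its call begins.
- env.sign_off(): hands the job in, once; it reports no verdict.
Trained networks look in the newest picture that a camera, given by its name, has taken for a name from the list of things; names that differ only in an ending like _2 or _b are one class to them, and where a whole thing is asked for, a point or a joint stands for the part that bears it (a point fixed in the world has none). Each returns a list of dicts, best first, with "confidence" (0 to 1); they miss things now and then, are a little off and sometimes report something else, mostly with a low value. They report only what shows in the picture. A call takes as long as a camera call. They do not tell look-alikes from the thing itself.
- models.masks_of(camera, label): "pixels" (384x512 bool, what is visible of it) and "extent" ([left, top, right, bottom] as shares, 0 to 1, of the picture: columns of its width, rows of its height, round what is visible of it).
- models.landmark_of(camera, label): "centre" ([row, column] as shares, 0 to 1, of the picture: columns of its width, rows of its height: a listed point, or the origin of a listed thing).
The state is a dict: "time_s": time; "qpos": joint angles; "joint_velocities": joint speeds; "effort": joint torques, N m; "tool_pos": TCP position; "tool_rot": TCP orientation; "force": force on the tool from outside, world axes, zero at the start; "wrist_torque": the same for the moment, N m; "grip_width": finger opening in m.
Only numpy, scipy, OpenCV 4.12 (cv2) and the standard library are available. Lean on these libraries where they do the work, as an engineer would, in place of code of your own. Each camera call takes 0.05 s, during which the arm holds its last target.

## Working session

There is one attempt and no reset: what is moved stays moved. The work goes in short steps, Python scripts to look and compute and a shell command to move; the robot and the scene stay as the last step left them, time stands still between calls to the robot, and variables do not carry over. Pictures are saved under pics/ and viewed, and the job is handed in when it is done.

```bash
ls; mkdir -p pics; cat > h.py <<'E'
import numpy as np, cv2
from cell import telemetry, optics, env, models
from scipy.spatial.transform import Rotation as R
def toworld(c,rows,cols,z=None):
    u=(np.asarray(cols,float)-c["cx"])/c["fx"]; v=(np.asarray(rows,float)-c["cy"])/c["fy"]
    a,b=u.copy(),v.copy()
    for _ in range(20):
        s=1+c["k1"]*(a*a+b*b); a,b=u/s,v/s
    M=np.array(c["cam_to_world"])
    d=np.stack([a,-b,-np.ones_like(a)],-1)
    return d@M[:3,:3].T, M[:3,3]
def pix_depth(c,rows,cols):
    d,o=toworld(c,rows,cols); z=c["range_z"][np.asarray(rows,int),np.asarray(cols,int)]
    return o+d*z[...,None], z
def pix_plane(c,rows,cols,h):
    d,o=toworld(c,rows,cols); t=(h-o[2])/d[...,2]
    return o+d*t[...,None]
def cloud(c):
    rr,cc=np.mgrid[0:384,0:512]; P,z=pix_depth(c,rr,cc); P[z<=0]=np.nan; return P
E
python3 - <<'E'
from h import *
print(telemetry.get_obs(), env.tip_reach)
for n in ["scene","top","wrist"]:
    c=optics.read_camera(n); cv2.imwrite(f"pics/a_{n}.png",c["image"])
    print(n,c["fx"],c["k1"],np.round(c["cam_to_world"],3).tolist())
    for l in ["jig","plate","post","crank_axis","crank_knob","square","heel"]:
        try: print(l,[(np.round(np.array(d["centre"])*[384,512],1).tolist(),round(d["confidence"],2)) for d in models.landmark_of(n,l)])
        except Exception as e: print(l,e)
E
```

```text
pics
{'time_s': 0.0, 'qpos': array([-67.31676718,  18.44014017,  -4.01581864,  83.17383627,
         1.29626806,  78.53929292,  -3.26023526]), 'joint_velocities': array([ 0.067655  , -0.08251866,  0.01889782,  0.0764303 , -0.01569454,
       -0.0192178 , -0.01016958]), 'effort': array([-3.97082840e-04, -4.91283417e+01, -4.04274585e-01, -3.12532425e+01,
       -6.41271682e-02,  4.35580546e-02,  1.81340756e-04]), 'tool_pos': array([0.24203058, 0.60266886, 0.21555864]), 'tool_rot': array([-176.41846866,   89.89183087, -108.29168501]), 'force': array([-0.1887265 , -0.49338294,  0.06730225]), 'wrist_torque': array([ 0.03301638, -0.0251846 , -0.07114   ]), 'grip_width': 0.0867070941404622} 0.017
scene 366.2440717429637 -0.05042632929529303 [[0.401, -0.764, 0.505, 1.02], [0.916, 0.325, -0.236, -0.297], [0.016, 0.557, 0.83, 1.008], [0.0, 0.0, 0.0, 1.0]]
jig [([206.3, 309.8], 0.58)]
plate [([204.0, 314.4], 0.84)]
post [([203.4, 305.4], 0.66)]
crank_axis [([275.6, 172.0], 0.57), ([170.3, 353.3], 0.53)]
crank_knob [([156.9, 351.5], 0.57)]
square [([197.4, 202.0], 0.91), ([166.7, 135.0], 0.81), 
[... 319 characters left out ...]
0, 1.0]]
jig [([174.3, 204.2], 0.91)]
plate [([176.6, 206.3], 0.77), ([183.0, 160.2], 0.28)]
post [([177.3, 211.1], 0.66), ([174.7, 167.7], 0.38)]
crank_axis [([176.0, 167.6], 0.62), ([136.6, 140.3], 0.3)]
crank_knob [([181.1, 163.5], 0.5)]
square [([216.1, 278.4], 0.73), ([127.0, 320.3], 0.73), ([265.6, 323.3], 0.69), ([200.8, 320.2], 0.55)]
heel [([134.8, 308.8], 0.61), ([194.8, 301.5], 0.54), ([253.5, 314.5], 0.49), ([205.8, 288.3], 0.45), ([139.1, 191.5], 0.44)]
wrist 334.0347706671869 -0.037916715250501005 [[0.372, -0.89, -0.262, 0.171], [0.928, 0.357, 0.105, 0.633], [-0.0, -0.282, 0.959, 0.385], [0.0, 0.0, 0.0, 1.0]]
jig []
plate []
post []
crank_axis []
crank_knob []
square []
heel []
```

View pics/a_scene.png

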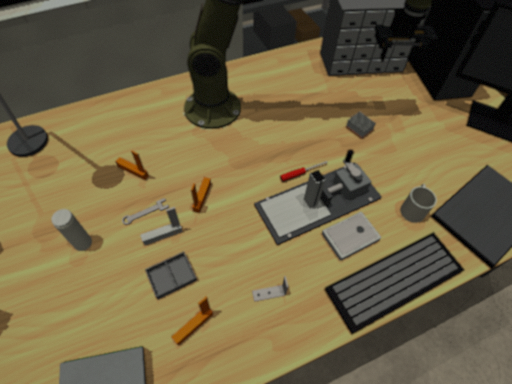

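View pics/a_top.png

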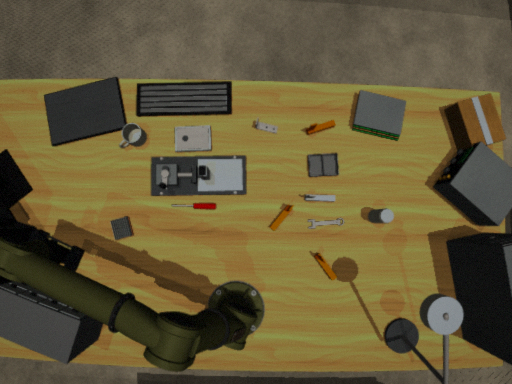

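The scene picture shows the jig at (205,320), with the crank at (175,350), and the metal square at (235,162) beside the spanner. The three orange ones are decoys. The top view shows the square at (198,320) with its blade at the left end, towards +y.

```bash
python3 - <<'E'
from h import *
cs={n:optics.read_camera(n) for n in ["scene","top"]}
np.save("/tmp/x.npy",0)
c=cs["scene"]; P=cloud(c)
im=cv2.resize(c["image"][130:290,110:400],None,fx=2.7,fy=2.7,interpolation=cv2.INTER_CUBIC); cv2.imwrite("pics/b_scene.png",im)
c=cs["top"]; im=cv2.resize(c["image"][140:220,140:345],None,fx=3.9,fy=3.9,interpolation=cv2.INTER_CUBIC); cv2.imwrite("pics/b_top.png",im)
PT=cloud(cs["top"])
for n in cs:
    c=cs[n]
    for l in ["jig","plate","post","square","crank"]:
        try:
            for d in models.masks_of(n,l):
                m=d["pixels"]; Q=cloud(c)[m]; Q=Q[~np.isnan(Q[:,0])]
                print(n,l,round(d["confidence"],2),(np.array(d["extent"])*[512,384,512,384]).round(),m.sum(),"med",np.median(Q,0).round(3),"min",np.percentile(Q,2,axis=0).round(3),"max",np.percentile(Q,98,axis=0).round(3))
        except Exception as e: print(l,e)
# jig estimates
def fit(P,lo,hi,box,name):
    m=(P[...,2]>lo)&(P[...,2]<hi)&(P[...,0]>box[0])&(P[...,0]<box[1])&(P[...,1]>box[2])&(P[...,1]<box[3])
    Q=P[m]; 
    if len(Q)<5: print(name,"few");return
    r=cv2.minAreaRect(Q[:,:2].astype(np.float32)*1000); print(name,len(Q),r,np.median(Q[:,2]))
for n,P in (("scene",cloud(cs["scene"])),("top",PT)):
    fit(P,.008,.2,(.4,.8,-.15,.35),n+" jigall")
    fit(P,.018,.026,(.4,.8,-.15,.4),n+" plate")
    fit(P,.15,.175,(.4,.8,-.15,.4),n+" posttop")
    fit(P,.065,.078,(.4,.8,-.1,.4),n+" box")
    fit(P,.088,.3,(.4,.8,.15,.4),n+" crank")
E
```

```text
scene jig 0.83 [254. 148. 384. 246.] 5458 med [0.558 0.132 0.022] min [ 0.466 -0.024  0.007] max [0.62  0.342 0.158]
scene jig 0.2 [345. 151. 360. 181.] 232 med [0.512 0.283 0.096] min [0.48  0.274 0.088] max [0.562 0.297 0.142]
scene plate 0.81 [262. 186. 329. 240.] 1909 med [0.552 0.063 0.022] min [ 0.48  -0.012  0.016] max [0.607 0.162 0.026]
scene post 0.92 [304. 169. 325. 206.] 553 med [0.55  0.122 0.116] min [0.522 0.117 0.026] max [0.561 0.148 0.168]
scene square 0.86 [120. 149. 152. 182.] 480 med [ 0.207 -0.341  0.032] min [ 0.136 -0.397 -0.   ] max [ 0.234 -0.312  0.129]
scene square 0.78 [174. 296. 210. 343.] 617 med [ 0.75  -0.321  0.032] min [ 0.732 -0.382  0.005] max [ 0.777 -0.277  0.129]
scene square 0.76 [192. 177. 214. 212.] 424 med [ 0.399 -0.185  0.032] min [ 0.331 -0.216  0.001] max [ 0.426 -0.137  0.13 ]
scene crank 0.64 [344. 151. 363. 180.] 223 med [0.51  0.283 0.096] min [0.481 0.274 0.088] max [0.562 0.296 0.142]
scene crank 0.15 [281. 166. 316. 181.] 186 med [0.42  0.133 0.022] min [0.406 0.091 0.01 ] max [0.428 0.179 0.028]
top jig 0.7 [148. 153. 245. 198.]
[... 1565 characters left out ...]
14083862305) 0.09579269865183399
top jigall 4782 ((602.6824951171875, 100.1663818359375), (499.4328918457031, 394.1763916015625), 89.9095458984375) 0.02136792966209866
top plate 1701 ((604.3636474609375, 185.2218780517578), (397.9541931152344, 418.8291320800781), 1.5250749588012695) 0.021930357639981857
top posttop 91 ((542.9202270507812, 133.3046875), (37.79425048828125, 30.881681442260742), 2.045952796936035) 0.16349245571478943
top box 393 ((626.7310791015625, 151.45040893554688), (234.13107299804688, 480.628173828125), 7.319737434387207) 0.07136597992586657
top crank 163 ((601.7522583007812, 329.6676025390625), (266.1116638183594, 59.75764083862305), 27.67182731628418) 0.0951328130556155
```

```bash
ls pics
```

```text
a_scene.png
a_top.png
a_wrist.png
b_scene.png
b_top.png
```

View pics/b_scene.png

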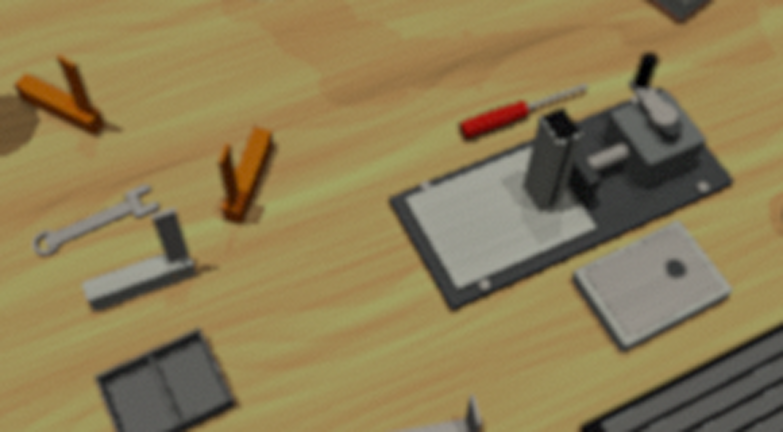

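View pics/b_top.png

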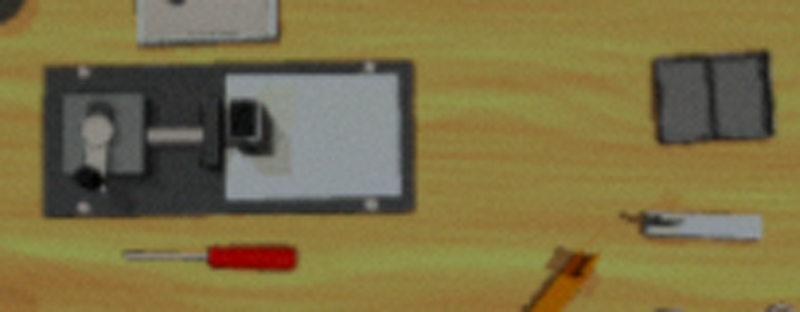

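```bash
cat >> h.py <<'E'
def fit(P,lo,hi,box,name):
    m=(P[...,2]>lo)&(P[...,2]<hi)&(P[...,0]>box[0])&(P[...,0]<box[1])&(P[...,1]>box[2])&(P[...,1]<box[3])
    Q=P[m]
    if len(Q)<5: print(name,"few");return
    r=cv2.minAreaRect(Q[:,:2].astype(np.float32)*1000); print(name,len(Q),np.round(r[0],1),np.round(r[1],1),round(r[2],2),'med',np.median(Q,0).round(4),'p3',np.percentile(Q,3,axis=0).round(4),'p97',np.percentile(Q,97,axis=0).round(4))
    return Q
E
python3 - <<'E'
from h import *
for n in ["scene","top"]:
    c=optics.read_camera(n); P=cloud(c)
    fit(P,.006,.2,(.44,.64,-.05,.38),n+" jig")
    fit(P,.0185,.026,(.46,.63,-.05,.11),n+" plate")
    fit(P,.066,.078,(.48,.61,.2,.36),n+" box")
    Q=fit(P,.1,.135,(.45,.62,.2,.36),n+" knobside")
    Q=fit(P,.135,.15,(.45,.62,.2,.36),n+" knobtop")
    fit(P,.155,.175,(.45,.62,.09,.2),n+" posttop")
    fit(P,.02,.5,(.43,.49,-.42,-.24),n+" square")
    fit(P,.028,.036,(.43,.49,-.42,-.24),n+" stock")
    fit(P,.04,.2,(.43,.49,-.42,-.24),n+" blade")
    Q=P[(P[...,2]>.0185)&(P[...,2]<.026)&(P[...,0]>.46)&(P[...,0]<.63)&(P[...,1]>-.05)&(P[...,1]<.11)]
    for ax,sgn in ((0,1),(0,-1)):
        # edge line of plate: extremes in bins along y
        b=np.linspace(-.005,.1,11);e=[]
        for i in range(10):
            q=Q[(Q[:,1]>b[i])&(Q[:,1]<b[i+1])]
            if len(q)>3:e.append((b[i]+.005,(q[:,0]*sgn).max()*sgn))
        e=np.array(e); print(" plate edge slope",np.polyfit(e[:,0],e[:,1],1))
    Q=P[(P[...,2]>.028)&(P[...,2]<.036)&(P[...,0]>.43)&(P[...,0]<.49)&(P[...,1]>-.42)&(P[...,1]<-.3)]
    print(" stock slope dx/dy",np.polyfit(Q[:,1],Q[:,0],1))
E
```

```text
scene jig 5423 [550.5 158.1] [185.2 408.8] 1.8 med [0.5578 0.1329 0.0221] p3 [ 0.4685 -0.0194  0.011 ] p97 [0.6178 0.3254 0.1497]
scene plate 1404 [542.4  49.1] [151.2 131.6] 5.06 med [0.5454 0.0462 0.0222] p3 [ 0.4818 -0.0108  0.019 ] p97 [0.6059 0.1065 0.0253]
scene box 419 [534.  286.7] [85.6 87.1] 1.9 med [0.5431 0.2722 0.0719] p3 [0.4966 0.2454 0.0673] p97 [0.5754 0.3252 0.0758]
scene knobside 51 [503.6 291.6] [57.5 13.8] 28.52 med [0.4915 0.2804 0.1178] p3 [0.4791 0.2765 0.1007] p97 [0.4958 0.2927 0.134 ]
scene knobtop 34 [485.9 287.1] [20.2 20.7] 14.52 med [0.4857 0.2859 0.1401] p3 [0.4765 0.2768 0.1372] p97 [0.4956 0.2967 0.1437]
scene posttop 144 [540.2 132.1] [40.7 31.4] 2.35 med [0.5436 0.1307 0.1656] p3 [0.5224 0.118  0.1574] p97 [0.5594 0.1459 0.1688]
scene square 501 [ 458.4 -330.7] [118.3  26.9] 89.81 med [ 0.4606 -0.3082  0.0327] p3 [ 0.4479 -0.3849  0.0224] p97 [ 0.4709 -0.2733  0.1284]
scene stock 274 [ 458.4 -331. ] [117.6  26.9] 89.72 med [ 0.4606 -0.3359  0.0316] p3 [ 0.4469 -0.3868  0.0285] p97 [ 0.4709 -0.2789  0.035 ]
scene blade 162 [ 459.6 -284.4] [25.9  9. 
[... 835 characters left out ...]
3] p97 [0.4931 0.296  0.1424]
top posttop 91 [542.9 132.9] [38.4 31. ] 1.84 med [0.5425 0.132  0.1646] p3 [0.5244 0.1175 0.1575] p97 [0.5617 0.1458 0.1722]
top square 178 [ 461.9 -329.8] [116.5  24.3] 89.8 med [ 0.4596 -0.3282  0.0318] p3 [ 0.4501 -0.3858  0.0247] p97 [ 0.4733 -0.2733  0.128 ]
top stock 110 [ 461.5 -330.3] [115.1  23.4] 88.34 med [ 0.4602 -0.3382  0.0318] p3 [ 0.4505 -0.3864  0.0282] p97 [ 0.4734 -0.2746  0.0353]
top blade 26 [ 461.1 -320.1] [97.2  4.3] 89.65 med [ 0.4596 -0.2846  0.119 ] p3 [ 0.459  -0.3156  0.0518] p97 [ 0.4631 -0.2716  0.1348]
 plate edge slope [-0.05757237  0.62136321]
 plate edge slope [0.00968962 0.47518267]
 stock slope dx/dy [-0.0323524   0.45005643]
```

```bash
cat >> h.py <<'E'
def Rcur(o=None):
    o=o or telemetry.get_obs(); return R.from_euler("xyz",o["tool_rot"],degrees=True)
def Rdown(zdeg):
    a=np.radians(zdeg); x=np.array([0,0,-1.]); z=np.array([np.cos(a),np.sin(a),0]); y=np.cross(z,x)
    return R.from_matrix(np.stack([x,y,z],1))
def go(p,zdeg):
    o=telemetry.get_obs(); r=Rcur(o)
    for k in (zdeg,zdeg+180):
        rv=(r.inv()*Rdown(k)).as_rotvec()
        print("shift mm",(r.inv().apply(np.array(p)-o["tool_pos"])*1000).round(1),"turn",rv.round(4),"for z",k)
E
python3 - <<'E'
from h import *
r=Rcur(); print(r.as_matrix().round(3))
go([.486,.287,.215],1.9)
c=optics.read_camera("top")
for l in ["wrench","tray","cleaner","screwdriver","mug","drive","bracket"]:
    for d in models.masks_of("top",l)[:2]:
        Q=cloud(c)[d["pixels"]];Q=Q[~np.isnan(Q[:,0])];print(l,round(d["confidence"],2),np.percentile(Q,3,axis=0).round(3),np.percentile(Q,97,axis=0).round(3))
E
```

```text
[[ 0.    -0.928  0.373]
 [ 0.     0.373  0.928]
 [-1.    -0.     0.   ]]
shift mm [   1.7 -344.  -202.6] turn [ 1.1558e+00  1.0000e-04 -0.0000e+00] for z 1.9
shift mm [   1.7 -344.  -202.6] turn [-1.9858e+00  0.0000e+00  1.0000e-04] for z 181.9
wrench 0.71 [ 0.276  0.431 -0.004] [0.357 0.509 0.044]
wrench 0.56 [ 0.341 -0.428 -0.003] [ 0.376 -0.295  0.013]
tray 0.56 [ 0.554 -0.402 -0.005] [ 0.645 -0.284  0.029]
tray 0.2 [0.481 0.275 0.084] [0.564 0.299 0.14 ]
cleaner 0.81 [ 0.363 -0.583  0.002] [ 0.415 -0.531  0.164]
screwdriver 0.67 [0.407 0.096 0.015] [0.428 0.173 0.03 ]
mug 0.81 [ 0.654  0.39  -0.003] [0.733 0.493 0.093]
drive 0.9 [0.642 0.121 0.008] [0.738 0.261 0.033]
bracket 0.46 [ 0.733 -0.149 -0.003] [ 0.77  -0.07   0.012]
```

```bash
python3 -m pendant '[[87,[0,-34,-20],[0.116,0,0]],[87,[0,-69,-40],[0.23,0,0]],[87,[0,-103,-61],[0.347,0,0]],[87,[0,-138,-81],[0.462,0,0]],[87,[0,-172,-101],[0.578,0,0]],[87,[0,-206,-122],[0.694,0,0]],[87,[0,-241,-142],[0.809,0,0]],[87,[0,-275,-162],[0.925,0,0]],[87,[0,-310,-182],[1.04,0,0]],[87,[0,-344,-203],[1.156,0,0]]]'
python3 -c "
from h import *
go([.486,.287,.215],1.9)"
```

```text
time_s: 3.13
tool_pos: [0.4869, 0.2851, 0.2171]
tool_rot: [41.5, 89.9, 43.1]
force: [1.6, 0.7, 1.1]
grip_width: 0.0868
shift mm [ 2.1  2.  -0.8] turn [-0.0057  0.0009 -0.0008] for z 1.9
shift mm [ 2.1  2.  -0.8] turn [ 3.1359e+00 -1.2000e-03 -1.4000e-03] for z 181.9
```

```bash
python3 - <<'E'
from h import *
c=optics.read_camera("wrist"); cv2.imwrite("pics/c_wrist.png",c["image"]); P=cloud(c)
print(np.array(c["cam_to_world"]).round(3)[:3,3])
fit(P,.137,.15,(.45,.62,.2,.36)," knobtop")
fit(P,.066,.078,(.48,.61,.2,.36)," box")
fit(P,.155,.175,(.45,.62,.09,.2)," posttop")
E
```

```text
[0.486 0.363 0.385]
 knobtop 541 [484.7 287.9] [20.9 20. ] 39.49 med [0.4846 0.2887 0.1403] p3 [0.4759 0.2796 0.1373] p97 [0.4937 0.2969 0.1416]
 box 4952 [534.9 286.7] [84.4 84.4] 2.47 med [0.5344 0.3026 0.0719] p3 [0.4954 0.2479 0.0695] p97 [0.5739 0.3275 0.0733]
 posttop few
```

View pics/c_wrist.png

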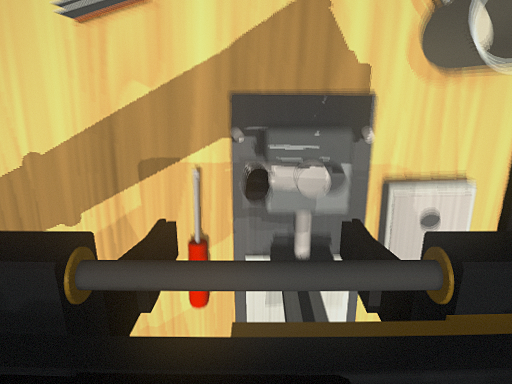

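The wrist view shows the knob top at (182,258) beside the axis cap at (180,313). It puts the knob at (0.485, 0.288), top 0.140, and the box centre at (0.535, 0.287). Both match the given sizes. Descending to the knob and gripping it.

```bash
python3 -m pendant '[[60,[30,3,-2],[-0.006,0,0]],[50,[60,3,-2],[-0.006,0,0]],[50,[90,3,-2],[-0.006,0,0]],[50,[90,3,-2],[-0.006,0,0]],[50,[90,3,-2],[-0.006,0,0]]]' 15
python3 -c "
from h import *
go([.485,.288,.127],2)"
```

```text
time_s: 3.6
tool_pos: [0.4826, 0.2891, 0.1257]
tool_rot: [-144.1, 89.8, -141.8]
force: [-0.2, 0.3, 0.5]
grip_width: 0.0616
shift mm [-1.3 -1.2  2.3] turn [ 0.0046 -0.0027  0.0019] for z 2
shift mm [-1.3 -1.2  2.3] turn [-3.137e+00 -3.000e-03 -4.200e-03] for z 182
```

```bash
python3 -m pendant '[[40,[-1,-1,2],[0,0,0]],[20,[-1,-1,2],[0,0,0]],[15,[-1,-1,2],[0,0,0]],[15,[-1,-1,2],[0,0,0]],[15,[-1,-1,2],[0,0,0]],[15,[-1,-1,2],[0,0,0]]]' 15
python3 -c "
from h import *
go([.485,.288,.127],2)"
```

```text
time_s: 4.1
tool_pos: [0.4844, 0.2889, 0.1282]
tool_rot: [171.2, 89.8, 173.5]
force: [-7.7, -0.1, 5.2]
grip_width: 0.0218
shift mm [ 1.2 -1.   0.6] turn [ 0.0042 -0.0027 -0.0004] for z 2
shift mm [ 1.2 -1.   0.6] turn [-3.1373e+00  6.0000e-04 -4.2000e-03] for z 182
```

```bash
python3 -c "
from math import *
for i in range(0,26):
  t=0.065+.3*i; print(i,round(t,3),'y',round(50*(sin(t)-sin(.065)),1),'z',round(50*(cos(.065)-cos(t)),1))"
```

```text
0 0.065 y 0.0 z 0.0
1 0.365 y 14.6 z 3.2
2 0.665 y 27.6 z 10.5
3 0.965 y 37.9 z 21.4
4 1.265 y 44.4 z 34.8
5 1.565 y 46.8 z 49.6
6 1.865 y 44.6 z 64.4
7 2.165 y 38.2 z 77.9
8 2.465 y 28.1 z 88.9
9 2.765 y 15.1 z 96.4
10 3.065 y 0.6 z 99.7
11 3.365 y -14.3 z 98.7
12 3.665 y -28.2 z 93.2
13 3.965 y -39.9 z 83.9
14 4.265 y -48.3 z 71.5
15 4.565 y -52.7 z 57.2
16 4.865 y -52.7 z 42.3
17 5.165 y -48.2 z 28.0
18 5.465 y -39.7 z 15.7
19 5.765 y -28.0 z 6.5
20 6.065 y -14.1 z 1.1
21 6.365 y 0.8 z 0.1
22 6.665 y 15.4 z 3.5
23 6.965 y 28.3 z 11.1
24 7.265 y 38.3 z 22.1
25 7.565 y 44.7 z 35.6
```

```bash
python3 -m pendant '[[15,[0,8,1],[0,0,0]],[15,[0,15,3],[0,0,0]],[15,[0,21,7],[0,0,0]],[15,[0,28,11],[0,0,0]],[15,[0,28,11],[0,0,0]]]' 15
python3 -c "
from h import *
o=telemetry.get_obs();print((Rdown(2.1).inv().apply(o['tool_pos']-[.535,.2868,0])*1000).round(1), o['force'], o['wrist_torque'])"
```

```text
time_s: 4.52
tool_pos: [0.4948, 0.3194, 0.1282]
tool_rot: [115.0, 89.9, 117.4]
force: [-3.3, 2.9, 3.0]
grip_width: 0.0202
[-128.2   34.   -38.9] [-3.25719609  2.88490759  2.97270316] [ 0.62201979  0.84582021 -0.02537946]
```

```bash
python3 - <<'E'
from h import *
c=optics.read_camera("scene"); P=cloud(c); im=cv2.resize(c["image"][120:230,280:410],None,fx=5,fy=5,interpolation=cv2.INTER_CUBIC); cv2.imwrite("pics/d_scene.png",im)
c=optics.read_camera("wrist"); cv2.imwrite("pics/d_wrist.png",c["image"])
for n in ("scene",'top'):
    fit(cloud(optics.read_camera(n)),.155,.172,(.45,.62,.09,.17)," posttop")
E
```

```text
posttop 147 [540.  133.2] [40.3 29.7] 1.5 med [0.5431 0.1317 0.1652] p3 [0.5228 0.1194 0.1559] p97 [0.5594 0.1473 0.1695]
 posttop 84 [543.  134.2] [38.4 26.9] 0.56 med [0.5426 0.1343 0.1647] p3 [0.5241 0.1209 0.1595] p97 [0.5615 0.1474 0.1694]
```

View pics/d_scene.png

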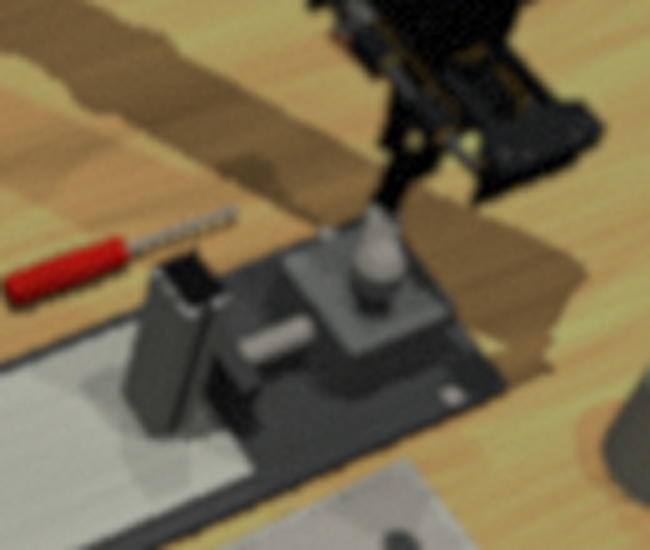

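View pics/d_wrist.png

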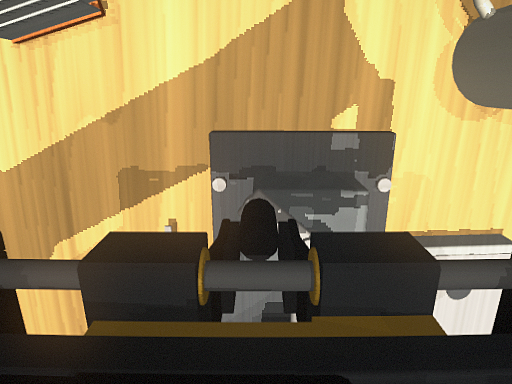

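```bash
python3 - <<'E'
from h import *
c=optics.read_camera("wrist");P=cloud(c)
Q=P[200:262,236:282].reshape(-1,3);Q=Q[(Q[:,2]>.135)&(Q[:,2]<.144)]
print(len(Q),np.median(Q,0),Q.min(0),Q.max(0)); 
for r in range(195,262,8): print(r,P[r,260].round(3))
print(telemetry.get_obs()["tool_pos"])
E
```

```text
1289 [0.49580057 0.32097014 0.14004751] [0.4838734  0.31012991 0.13500394] [0.50724387 0.33013471 0.14387582]
195 [0.497 0.329 0.09 ]
203 [0.496 0.329 0.105]
211 [0.496 0.329 0.119]
219 [0.496 0.329 0.13 ]
227 [0.496 0.328 0.139]
235 [0.497 0.324 0.141]
243 [0.497 0.32  0.14 ]
251 [0.497 0.316 0.141]
259 [0.497 0.311 0.14 ]
[0.49483005 0.31923909 0.12823747]
```

```bash
python3 -c "
from math import *
for i in range(0,36):
  t=0.665+.2*i; print(i,round(t,3),'[15,[0,%.0f,%.0f],[0,0,0]]'%(50*(sin(t)-sin(.065))-28,50*(cos(.065)-cos(t))-11))"
```

```text
0 0.665 [15,[0,-0,-0],[0,0,0]]
1 0.865 [15,[0,7,6],[0,0,0]]
2 1.065 [15,[0,12,15],[0,0,0]]
3 1.265 [15,[0,16,24],[0,0,0]]
4 1.465 [15,[0,18,34],[0,0,0]]
5 1.665 [15,[0,19,44],[0,0,0]]
6 1.865 [15,[0,17,53],[0,0,0]]
7 2.065 [15,[0,13,63],[0,0,0]]
8 2.265 [15,[0,7,71],[0,0,0]]
9 2.465 [15,[0,0,78],[0,0,0]]
10 2.665 [15,[0,-8,83],[0,0,0]]
11 2.865 [15,[0,-18,87],[0,0,0]]
12 3.065 [15,[0,-27,89],[0,0,0]]
13 3.265 [15,[0,-37,89],[0,0,0]]
14 3.465 [15,[0,-47,86],[0,0,0]]
15 3.665 [15,[0,-56,82],[0,0,0]]
16 3.865 [15,[0,-64,76],[0,0,0]]
17 4.065 [15,[0,-71,69],[0,0,0]]
18 4.265 [15,[0,-76,61],[0,0,0]]
19 4.465 [15,[0,-80,51],[0,0,0]]
20 4.665 [15,[0,-81,41],[0,0,0]]
21 4.865 [15,[0,-81,31],[0,0,0]]
22 5.065 [15,[0,-78,22],[0,0,0]]
23 5.265 [15,[0,-74,13],[0,0,0]]
24 5.465 [15,[0,-68,5],[0,0,0]]
25 5.665 [15,[0,-60,-2],[0,0,0]]
26 5.865 [15,[0,-52,-7],[0,0,0]]
27 6.065 [15,[0,-42,-10],[0,0,0]]
28 6.265 [15,[0,-32,-11],[0,0,0]]
29 6.465 [15,[0,-22,-10],[0,0,0]]
30 6.665 [15,[0,-13,-8],[0,0,0]]
31 6.865 [15,[0,-4,-3],[0,0,0]]
32 7.065 [15,[0,4,3],[0,0,0]]
33 7.265 [15,[0,10,11],[0,0,0]]
34 7.465 [15,[0,15,20],[0,0,0]]
35 7.665 [15,[0,18,30],[0,0,0]]
```

```bash
cat > kn.py <<'E'
from h import *
o=telemetry.get_obs();p=Rdown(2.1).inv().apply(o['tool_pos']-[.535,.2868,0])*1000
print("y,z rel",p[1:].round(1),"r",np.hypot(p[1],p[2]).round(1),"theta",np.arctan2(p[1],-p[2]).round(3), o['force'].round(1),o["time_s"])
go([o['tool_pos'][0],o['tool_pos'][1],.128],2.1)
E
python3 -m pendant '[[15,[0,7,6],[0,0,0]],[15,[0,12,15],[0,0,0]],[15,[0,16,24],[0,0,0]],[15,[0,18,34],[0,0,0]],[15,[0,19,44],[0,0,0]],[15,[0,17,53],[0,0,0]],[15,[0,13,63],[0,0,0]],[15,[0,7,71],[0,0,0]],[15,[0,0,78],[0,0,0]],[15,[0,0,78],[0,0,0]]]'; python3 kn.py
```

```text
time_s: 5.6
tool_pos: [0.5757, 0.3155, 0.128]
tool_rot: [-93.0, 89.8, -91.0]
force: [-3.4, -3.4, 6.0]
grip_width: 0.0201
y,z rel [27.2 41.7] r 49.8 theta 2.564 [-3.4 -3.4  6. ] 5.6
shift mm [0. 0. 0.] turn [-0.0022 -0.0002  0.0036] for z 2.1
shift mm [0. 0. 0.] turn [3.1394e+00 5.7000e-03 3.0000e-04] for z 182.1
```

```bash
python3 -m pendant '[[15,[0,-8,5],[0,0,0]],[15,[0,-18,9],[0,0,0]],[15,[0,-27,11],[0,0,0]],[15,[0,-37,11],[0,0,0]],[15,[0,-47,8],[0,0,0]],[15,[0,-56,4],[0,0,0]],[15,[0,-64,-2],[0,0,0]],[15,[0,-71,-9],[0,0,0]],[15,[0,-76,-17],[0,0,0]],[15,[0,-76,-17],[0,0,0]]]'; python3 kn.py
```

```text
time_s: 6.43
tool_pos: [0.5588, 0.2444, 0.1281]
tool_rot: [94.2, 89.8, 96.5]
force: [-5.0, 3.9, 4.1]
grip_width: 0.0206
y,z rel [-43.2  22.2] r 48.6 theta -2.046 [-5.   3.9  4.1] 6.4333
shift mm [ 0.1 -0.   0. ] turn [ 0.0023 -0.0002 -0.0032] for z 2.1
shift mm [ 0.1 -0.   0. ] turn [-3.1393e+00  5.0000e-03 -4.0000e-04] for z 182.1
```

```bash
python3 -m pendant '[[15,[0,-4,-10],[0,0,0]],[15,[0,-5,-20],[0,0,0]],[15,[0,-5,-30],[0,0,0]],[15,[0,-2,-39],[0,0,0]],[15,[0,2,-48],[0,0,0]],[15,[0,8,-56],[0,0,0]],[15,[0,16,-63],[0,0,0]],[15,[0,24,-68],[0,0,0]],[15,[0,34,-71],[0,0,0]],[15,[0,34,-71],[0,0,0]]]'; python3 kn.py
```

```text
time_s: 7.27
tool_pos: [0.485, 0.2764, 0.128]
tool_rot: [-169.6, 89.8, -167.2]
force: [-2.7, -1.0, 7.1]
grip_width: 0.0201
y,z rel [ -8.5 -50.3] r 51.0 theta -0.168 [-2.7 -1.   7.1] 7.2667
shift mm [-0. -0. -0.] turn [ 0.005  -0.0027  0.0005] for z 2.1
shift mm [-0. -0. -0.] turn [-3.1366e+00 -8.0000e-04 -4.2000e-03] for z 182.1
```

```bash
python3 -m pendant '[[15,[0,10,-1],[0,0,0]],[15,[0,20,0],[0,0,0]],[15,[0,29,2],[0,0,0]],[15,[0,38,7],[0,0,0]],[15,[0,46,13],[0,0,0]],[15,[0,52,21],[0,0,0]],[15,[0,55,26],[0,0,0]],[15,[0,55,26],[0,0,0]]]'; python3 kn.py
```

```text
time_s: 7.93
tool_pos: [0.51, 0.3322, 0.128]
tool_rot: [-178.2, 89.9, -175.9]
force: [-2.2, 1.2, 6.9]
grip_width: 0.0204
y,z rel [ 46.2 -23.3] r 51.8 theta 1.103 [-2.2  1.2  6.9] 7.9333
shift mm [0. 0. 0.] turn [ 0.0035 -0.0024  0.0001] for z 2.1
shift mm [0. 0. 0.] turn [-3.138e+00 -1.000e-04 -3.700e-03] for z 182.1
```

```bash
python3 -m pendant '[[15,[0,1,2],[0,0,0]],[15,[0,2,4],[0,0,0]],[15,[0,3,6],[0,0,0]],[15,[0,3,6],[0,0,0]],[15,[0,3,6],[0,0,0]]]'; python3 kn.py
```

```text
time_s: 8.35
tool_pos: [0.5107, 0.3329, 0.1276]
tool_rot: [-160.9, 89.2, -158.6]
force: [-13.2, -6.2, 15.5]
grip_width: 0.0202
y,z rel [ 47.  -22.6] r 52.1 theta 1.122 [-13.2  -6.2  15.5] 8.35
shift mm [-0.4 -0.  -0. ] turn [ 0.0037 -0.0128  0.0045] for z 2.1
shift mm [-0.4 -0.  -0. ] turn [-3.1378 -0.007  -0.0201] for z 182.1
```

```bash
python3 -m pendant '[[15,[0,-1,-2],[0,0,0]],[15,[0,-1,-3],[0,0,0]],[60,[0,-1,-3],[0,0,0]],[60,[0,-1,-3],[0,0,0]],[60,[0,-1,-3],[0,0,0]],[60,[0,-1,-3],[0,0,0]],[60,[-30,-1,-3],[0,0,0]],[60,[-60,-1,-3],[0,0,0]],[60,[-90,-1,-3],[0,0,0]],[60,[-90,-1,-3],[0,0,0]]]'
python3 - <<'E'
from h import *
c=optics.read_camera("wrist");P=cloud(c); cv2.imwrite("pics/e_wrist.png",c["image"])
Q=fit(P,.137,.15,(.45,.62,.2,.38)," knobtop")
fit(P,.066,.078,(.48,.61,.2,.36)," box")
for n in ("scene",'top'):
    P=cloud(optics.read_camera(n))
    fit(P,.155,.172,(.45,.62,.09,.19)," posttop")
    fit(P,.028,.036,(.43,.49,-.42,-.24),n+" stock")
E
```

```text
time_s: 9.18
tool_pos: [0.517, 0.3346, 0.2243]
tool_rot: [34.6, 89.4, 36.8]
force: [0.9, 0.4, 1.2]
grip_width: 0.0583
 knobtop 513 [511.  330.7] [20.  21.2] 0.89 med [0.5111 0.3319 0.1403] p3 [0.5019 0.3229 0.1373] p97 [0.52   0.3403 0.1418]
 box 3800 [534.6 287.8] [84.1 82.3] 2.3 med [0.5443 0.29   0.0719] p3 [0.4944 0.2495 0.0693] p97 [0.5745 0.3277 0.0733]
 posttop 144 [539.3 150.8] [41.9 29.9] 2.52 med [0.5416 0.1488 0.1647] p3 [0.5221 0.1359 0.1557] p97 [0.5589 0.1648 0.1681]
scene stock 270 [ 459.1 -331. ] [117.7  27.2] 89.18 med [ 0.4606 -0.3368  0.0318] p3 [ 0.447  -0.3865  0.029 ] p97 [ 0.4707 -0.2789  0.0351]
 posttop 89 [542.3 151.7] [38.4 30.7] 2.67 med [0.5422 0.1501 0.1637] p3 [0.5239 0.1363 0.1574] p97 [0.5611 0.1629 0.1695]
top stock 103 [ 461.9 -330.3] [ 24.1 113.8] 0.36 med [ 0.4596 -0.3386  0.0313] p3 [ 0.4501 -0.3865  0.0282] p97 [ 0.4732 -0.2741  0.0348]
```

View pics/e_wrist.png

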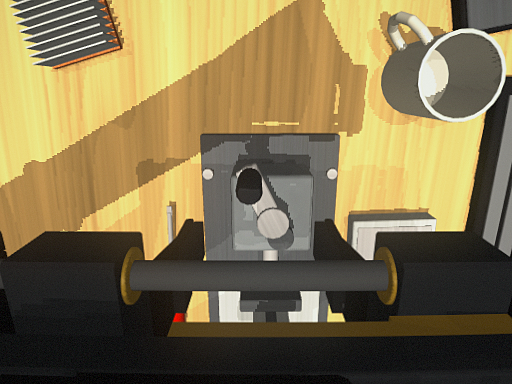

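```bash
python3 -c "
from h import *
go([.46,-.36,.224],1.5)"
```

```text
shift mm [  -6.6 -690.1  -80.8] turn [ 0.0127 -0.0002  0.0002] for z 1.5
shift mm [  -6.6 -690.1  -80.8] turn [-3.1289e+00 -3.0000e-04 -3.0000e-04] for z 181.5
```

```bash
python3 -m pendant '[[60,[0,-40,-5],[0.013,0,0]],[60,[-3,-80,-9],[0.013,0,0]],[60,[-5,-120,-14],[0.013,0,0]],[60,[-5,-160,-19],[0.013,0,0]],[60,[-5,-200,-23],[0.013,0,0]],[60,[-5,-240,-28],[0.013,0,0]],[60,[-5,-280,-33],[0.013,0,0]],[60,[-5,-320,-37],[0.013,0,0]],[60,[-5,-360,-42],[0.013,0,0]],[60,[-5,-400,-47],[0.013,0,0]]]'; python3 -c "
from h import *
go([.46,-.36,.224],1.5)"
```

```text
time_s: 10.17
tool_pos: [0.4811, -0.0705, 0.221]
tool_rot: [178.7, 89.9, -179.8]
force: [0.7, -0.3, -0.1]
grip_width: 0.0602
shift mm [  -2.9 -288.9  -28.7] turn [ 0.     -0.0026 -0.0001] for z 1.5
shift mm [  -2.9 -288.9  -28.7] turn [-3.1416e+00  1.0000e-04 -4.1000e-03] for z 181.5
```

```bash
python3 -m pendant '[[60,[0,-40,-4],[0,0,0]],[60,[-1,-80,-8],[0,0,0]],[60,[-2,-120,-12],[0,0,0]],[60,[-3,-160,-16],[0,0,0]],[60,[-3,-200,-20],[0,0,0]],[60,[-3,-240,-24],[0,0,0]],[60,[-3,-275,-29],[0,0,0]],[60,[-3,-289,-29],[0,0,0]],[60,[-3,-289,-29],[0,0,0]],[60,[-3,-289,-29],[0,0,0]]]'; python3 - <<'E'
from h import *
c=optics.read_camera("wrist");P=cloud(c); cv2.imwrite("pics/f_wrist.png",c["image"])
print(telemetry.get_obs()["tool_pos"],telemetry.get_obs()["tool_rot"])
fit(P,.029,.035,(.43,.49,-.42,-.24),"stock")
fit(P,.125,.135,(.43,.49,-.42,-.24),"bladetop")
Q=P[(P[...,2]>.029)&(P[...,2]<.035)&(P[...,0]>.43)&(P[...,0]<.49)&(P[...,1]>-.42)&(P[...,1]<-.3)]
print(np.polyfit(Q[:,1],Q[:,0],1))
E
```

```text
time_s: 11.0
tool_pos: [0.4601, -0.3583, 0.2239]
tool_rot: [159.7, 89.8, 161.0]
force: [0.7, 1.1, -0.1]
grip_width: 0.06
[ 0.46094682 -0.35703669  0.22414219] [140.23377692  89.83222832 141.73900305]
stock 2269 [ 458.6 -330.5] [120.5  24.1] 89.6 med [ 0.4587 -0.3311  0.032 ] p3 [ 0.4473 -0.3862  0.0306] p97 [ 0.47   -0.2743  0.0335]
bladetop 232 [ 459.  -283.2] [25.2  5. ] 89.35 med [ 0.459  -0.2838  0.13  ] p3 [ 0.4566 -0.2951  0.1286] p97 [ 0.4614 -0.2714  0.1312]
[0.00753729 0.46119213]
```

View pics/f_wrist.png

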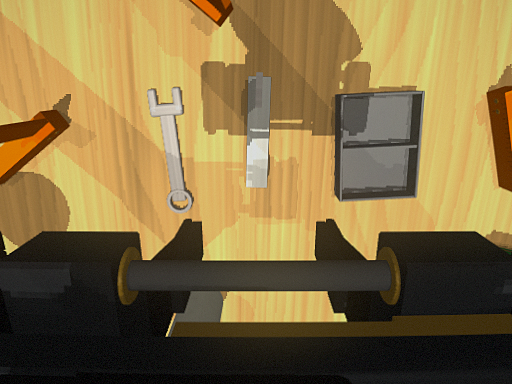

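The wrist picture shows the square's stock at rows 130–187, col 258, blade end up. The spanner is at left (170,150) and the tray at right (380,145). Fit: centre (0.4586, -0.3305), yaw -0.4°, stock 120.5×24 and blade top 0.130, all as given.

```bash
python3 -c "
from h import *
go([.4586,-.349,.06],-.4)"
```

```text
shift mm [164.2   7.8  -1.8] turn [ 0.0333 -0.0023 -0.0018] for z -0.4
shift mm [164.2   7.8  -1.8] turn [-3.1083e+00  2.9000e-03 -3.5000e-03] for z 179.6
```

```bash
python3 -m pendant '[[50,[30,8,-2],[0.033,-0.002,-0.002]],[48,[65,8,-2],[0.033,-0.002,-0.002]],[48,[100,8,-2],[0.033,-0.002,-0.002]],[48,[135,8,-2],[0.033,-0.002,-0.002]],[48,[164,8,-2],[0.033,-0.002,-0.002]],[48,[164,8,-2],[0.033,-0.002,-0.002]],[48,[164,8,-2],[0.033,-0.002,-0.002]],[48,[164,8,-2],[0.033,-0.002,-0.002]]]'; python3 -c "
from h import *
go([.4586,-.349,.021],-.4)
c=optics.read_camera('wrist');cv2.imwrite('pics/g_wrist.png',c['image'])"
```

```text
time_s: 11.72
tool_pos: [0.4604, -0.35, 0.0632]
tool_rot: [-30.9, 89.7, -31.2]
force: [-1.0, 0.9, 0.4]
grip_width: 0.0481
shift mm [42.2  1.1 -2. ] turn [0.0015 0.0041 0.0024] for z -0.4
shift mm [42.2  1.1 -2. ] turn [-3.14   -0.0038  0.0064] for z 179.6
```

View pics/g_wrist.png

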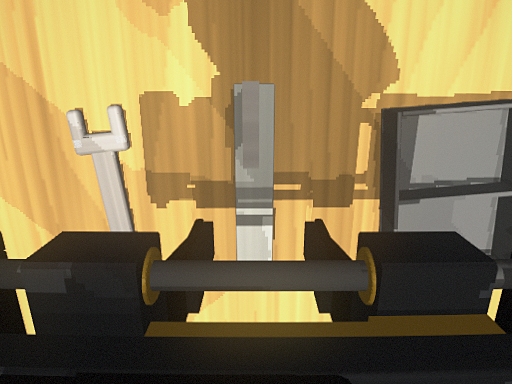

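Stock lies centred between the open fingers, at col 253, with the spanner and tray well clear. Going down and gripping.

```bash
python3 -m pendant '[[48,[20,1,-2],[0.0015,0.004,0.0024]],[48,[38,1,-2],[0.0015,0.004,0.0024]],[48,[41,1,-2],[0.0015,0.004,0.0024]],[48,[41,1,-2],[0.0015,0.004,0.0024]],[30,[41,1,-2],[0.0015,0.004,0.0024]],[15,[41,1,-2],[0.0015,0.004,0.0024]],[15,[41,1,-2],[0.0015,0.004,0.0024]],[15,[41,1,-2],[0.0015,0.004,0.0024]],[15,[41,1,-2],[0.0015,0.004,0.0024]],[15,[41,1,-2],[0.0015,0.004,0.0024]]]' 50; python3 -c "
from h import *
go([.4586,-.349,.021],-.4); print(telemetry.get_obs()['tool_rot'])"
```

```text
time_s: 12.6
tool_pos: [0.4576, -0.3497, 0.0213]
tool_rot: [166.0, 89.9, 165.5]
force: [-0.4, -0.1, 3.8]
grip_width: 0.0228
shift mm [0.3 0.7 1. ] turn [-0.0015 -0.0009 -0.0002] for z -0.4
shift mm [0.3 0.7 1. ] turn [ 3.1401e+00 -3.0000e-04  1.3000e-03] for z 179.6
[165.98214703  89.94929596 165.49644953]
```

```bash
python3 -m pendant '[[15,[-10,0,0],[0,0,0]],[15,[-25,0,0],[0,0,0]],[15,[-45,0,0],[0,0,0]],[15,[-65,0,0],[0,0,0]],[15,[-85,0,0],[0,0,0]],[15,[-100,0,0],[0,0,0]],[15,[-100,0,0],[0,0,0]],[15,[-100,0,0],[0,0,0]]]'; python3 -c "
from h import *
go([.5448,.0377,.12],2.2)
c=optics.read_camera('wrist');cv2.imwrite('pics/h_wrist.png',c['image'])
P=cloud(c)
fit(P,.2,.26,(.43,.49,-.30,-.24),'bladetop')
"
```

```text
time_s: 13.27
tool_pos: [0.4574, -0.3496, 0.121]
tool_rot: [159.5, 89.9, 159.0]
force: [0.1, 0.2, -3.5]
grip_width: 0.0229
shift mm [  1.  388.   84.1] turn [-0.0469 -0.0009 -0.0004] for z 2.2
shift mm [  1.  388.   84.1] turn [ 3.0947e+00 -6.0000e-04  1.4000e-03] for z 182.2
bladetop 3919 [ 458.9 -281.4] [26.4  5.1] 89.63 med [ 0.4589 -0.2802  0.2284] p3 [ 0.4566 -0.2934  0.2273] p97 [ 0.4612 -0.2689  0.2296]
```

View pics/h_wrist.png

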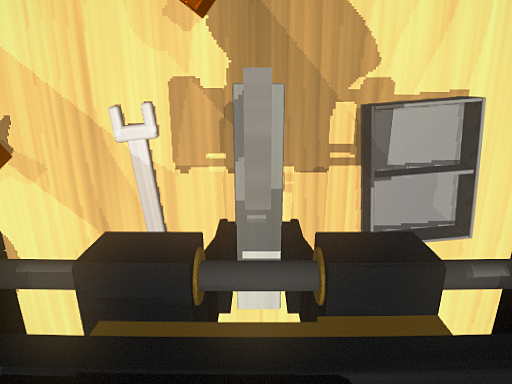

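Square is held upright, with the blade at cols 243–272, and its weight reads 3.5 N. It sags about 1° nose-down, which flush pressing should take out. Carrying it over the plate.

```bash
python3 -m pendant '[[15,[0,20,4],[-0.005,0,0]],[15,[0,55,12],[-0.01,0,0]],[15,[0,95,20],[-0.015,0,0]],[15,[0,135,29],[-0.02,0,0]],[15,[0,175,38],[-0.025,0,0]],[15,[0,215,47],[-0.03,0,0]],[15,[0,255,55],[-0.035,0,0]],[15,[0,295,64],[-0.04,0,0]],[15,[0,330,72],[-0.045,0,0]],[15,[0,355,78],[-0.047,0,0]]]'; python3 -m pendant '[[15,[0,15,3],[0,0,0]],[15,[0,28,6],[0,0,0]],[15,[0,33,6],[0,0,0]],[15,[0,33,6],[0,0,0]],[15,[0,33,6],[0,0,0]]]'; cat > look.py <<'E'
from h import *
import sys
tag=sys.argv[1]
o=telemetry.get_obs(); print(o["tool_pos"].round(4),o["force"].round(1),o["wrist_torque"].round(2),o["time_s"],o["grip_width"])
c=optics.read_camera('wrist');cv2.imwrite(f'pics/{tag}_wrist.png',c['image'])
P=cloud(c); z0=o["tool_pos"][2]+.1087
fit(P,z0-.008,z0+.008,(.50,.59,.06,.135),'bladetop wrist')
fit(P,.155,.172,(.50,.59,.115,.19),'posttop wrist')
s=optics.read_camera('scene'); cv2.imwrite(f'pics/{tag}_scene.png',cv2.resize(s["image"][120:250,230:390],None,fx=5,fy=4.6,interpolation=cv2.INTER_CUBIC))
Q=cloud(s)
fit(Q,.158,.17,(.50,.59,.131,.19),'posttop scene')
E
python3 look.py i
```

```text
time_s: 14.15
tool_pos: [0.5372, 0.0095, 0.1188]
tool_rot: [160.9, 89.7, 163.4]
force: [0.2, -0.1, -3.3]
grip_width: 0.0228
time_s: 14.57
tool_pos: [0.5424, 0.0365, 0.1201]
tool_rot: [-169.6, 89.8, -167.5]
force: [0.3, -1.6, -2.8]
grip_width: 0.023
[0.5424 0.0365 0.1201] [ 0.3 -1.6 -2.8] [-0.22  0.05  0.05] 14.5667 0.023003004904343396
bladetop wrist 21537 [545.   88.9] [90.  57.8] 0.05 med [0.5425 0.0628 0.2301] p3 [0.5046 0.0604 0.222 ] p97 [0.5859 0.114  0.2364]
posttop wrist 2567 [540.3 140.1] [39.9  6.5] 2.43 med [0.5403 0.1394 0.1631] p3 [0.522  0.1368 0.1563] p97 [0.5587 0.1423 0.1669]
posttop scene 131 [540.8 150.8] [39.3 29.8] 1.41 med [0.5414 0.1493 0.1656] p3 [0.522  0.1365 0.1595] p97 [0.558  0.1645 0.1685]
```

View pics/i_wrist.png

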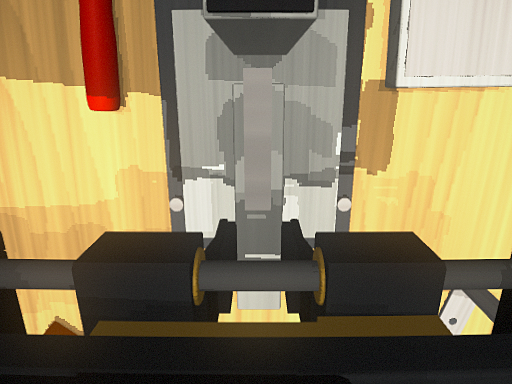

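View pics/i_scene.png

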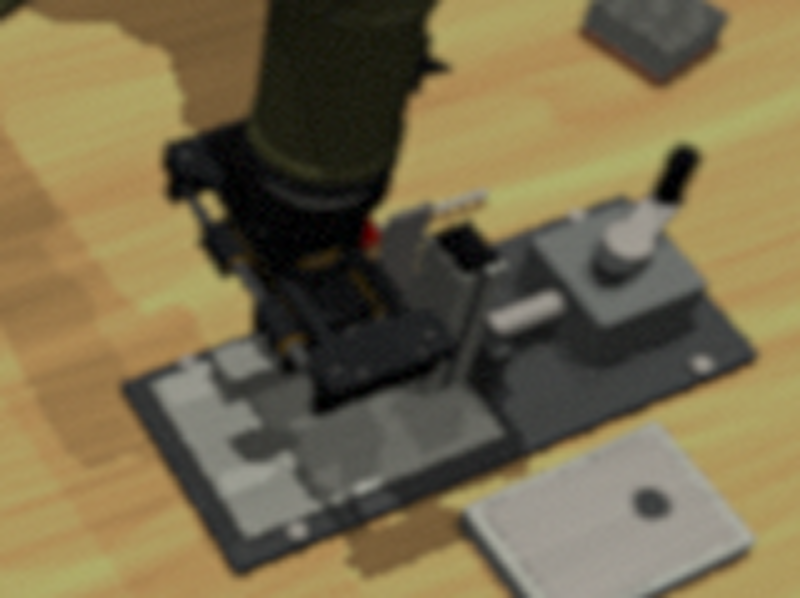

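```bash
python3 -m pendant '[[15,[20,0,1],[0,0,0]],[15,[40,1,2],[0,0,0]],[15,[60,1,2],[0,0,0]],[15,[68,1,2],[0,0,0]],[15,[68,1,2],[0,0,0]],[15,[68,1,2],[0,0,0]]]'; python3 look.py j;  python3 -c "
from h import *
go([.544,.0577,.0433],2.2)"
```

```text
time_s: 15.17
tool_pos: [0.5449, 0.0382, 0.053]
tool_rot: [175.2, 89.9, 177.3]
force: [-0.3, -0.2, -2.6]
grip_width: 0.0228
[0.5449 0.0382 0.053 ] [-0.3 -0.2 -2.6] [-0.2   0.05 -0.02] 15.1667 0.022826935821279315
bladetop wrist 22432 [544.   90.2] [90.1 58.3] 2.23 med [0.5441 0.0642 0.1627] p3 [0.505  0.0615 0.1548] p97 [0.5865 0.1154 0.1693]
posttop wrist 743 [543.  117.1] [5.  4.2] 2.06 med [0.5431 0.1172 0.1603] p3 [0.5407 0.1151 0.1592] p97 [0.5454 0.1192 0.1616]
posttop scene 131 [539.8 150.6] [40.4 31.4] 2.93 med [0.542  0.1492 0.1658] p3 [0.5214 0.1371 0.1588] p97 [0.5585 0.1641 0.1689]
shift mm [10.8 19.  -1.3] turn [-0.0007  0.0005 -0.001 ] for z 2.2
shift mm [10.8 19.  -1.3] turn [ 3.1409e+00 -1.5000e-03 -8.0000e-04] for z 182.2
```

View pics/j_wrist.png

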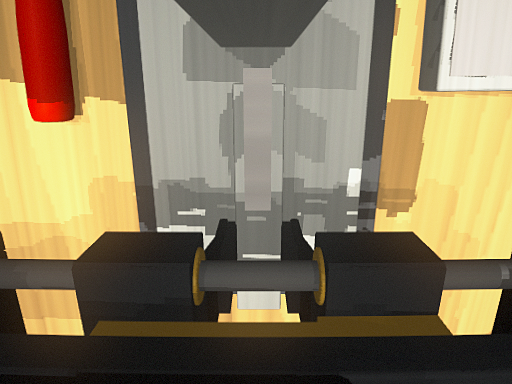

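Everything lines up: the blade sits at cols 243–272, below the post's face at cols 180–330. The fit says about 0.018 rad nose-down, so I'm levelling that and then lowering onto the plate.

```bash
python3 -m pendant '[[15,[3,0,0],[0,0,0.018]],[15,[5,0,0],[0,0,0.018]],[15,[7,0,0],[0,0,0.018]],[15,[8,0,0],[0,0,0.018]],[15,[9,0,0],[0,0,0.018]],[15,[9,0,0],[0,0,0.018]],[15,[9,0,0],[0,0,0.018]]]'; python3 look.py k
```

```text
time_s: 15.85
tool_pos: [0.5448, 0.0393, 0.0437]
tool_rot: [95.9, 88.9, 98.1]
force: [0.3, -0.9, -3.5]
grip_width: 0.0229
[0.5448 0.0393 0.0437] [ 0.3 -0.9 -3.5] [-0.2   0.04  0.01] 15.85 0.022911558790097
bladetop wrist 22663 [544.4  89.4] [90.  58.1] 1.33 med [0.5441 0.0634 0.1534] p3 [0.5047 0.0607 0.1446] p97 [0.5866 0.1145 0.16  ]
posttop wrist few
posttop scene 135 [539.5 150.1] [40.2 29.4] 2.75 med [0.5419 0.1483 0.1654] p3 [0.5218 0.1364 0.1588] p97 [0.559  0.1643 0.169 ]
```

Not in contact yet. Lowering in small steps.

```bash
python3 -m pendant '[[15,[1,0,0],[0,0,0]],[15,[1,0,0],[0,0,0]],[15,[2,0,0],[0,0,0]],[15,[2,0,0],[0,0,0]],[15,[2,0,0],[0,0,0]]]'; python3 -c "
from h import *
P=cloud(optics.read_camera('wrist')); m=P[68:205,246:270].reshape(-1,3); m=m[(m[:,2]>.14)&(m[:,1]>.085)]; print(m.min(0),m.max(0),np.median(m,0)); o=telemetry.get_obs(); print(Rcur().as_matrix().round(4),o['force'])
q=m[m[:,2]>.14]; print('slope dz/dy',np.polyfit(q[:,1],q[:,2],1),len(q))"
```

```text
time_s: 16.37
tool_pos: [0.5451, 0.0393, 0.0432]
tool_rot: [95.1, 88.9, 97.3]
force: [-4.3, -0.6, 10.0]
grip_width: 0.0226
[0.54117994 0.0932158  0.1499135 ] [0.54635443 0.1183189  0.1546499 ] [0.5436382  0.10645084 0.15192127]
[[-0.0024 -0.0384  0.9993]
 [ 0.0195  0.9991  0.0384]
 [-0.9998  0.0196 -0.0017]] [-4.0890176  -0.87926252  9.40085107]
slope dz/dy [0.00058445 0.1518697 ] 3269
```

Plate contact confirmed: +13 N, blade top level at 0.152 (22 + 130 mm). Now sliding towards the post.

```bash
python3 -m pendant '[[15,[0,3,0],[0,0,0]],[15,[0,7,0],[0,0,0]],[15,[0,11,0],[0,0,0]],[15,[0,14,0],[0,0,0]],[15,[0,14,0],[0,0,0]],[15,[0,14,0],[0,0,0]]]'; python3 -c "
from h import *
P=cloud(optics.read_camera('wrist')); m=P[68:205,246:270].reshape(-1,3); m=m[(m[:,2]>.14)&(m[:,2]<.165)&(m[:,1]>.085)]; print(m.min(0),m.max(0),np.median(m,0))
o=telemetry.get_obs(); print(o['force'],o['tool_pos'])
print('slope dz/dy',np.polyfit(m[:,1],m[:,2],1),len(m))"
```

```text
time_s: 16.92
tool_pos: [0.546, 0.0527, 0.0432]
tool_rot: [85.7, 89.0, 87.9]
force: [0.7, -1.6, 6.0]
grip_width: 0.0227
[0.54173591 0.1064963  0.14969192] [0.54688362 0.13191958 0.15392088] [0.54417787 0.12002664 0.1519036 ]
[-0.43651457 -2.6140136   5.38219386] [0.54599617 0.05269926 0.04323184]
slope dz/dy [-0.00100427  0.1520215 ] 3272
```

```bash
python3 -m pendant '[[15,[0,2,0],[0,0,0]],[15,[0,4,0],[0,0,0]],[15,[0,4,0],[0,0,0]],[15,[0,4,0],[0,0,0]]]';python3 -m pendant '[[15,[0,1,0],[0,0,0]],[15,[0,2,0],[0,0,0]],[15,[0,2,0],[0,0,0]],[15,[0,2,0],[0,0,0]]]'
```

```text
time_s: 17.3
tool_pos: [0.5459, 0.0563, 0.0433]
tool_rot: [85.6, 89.0, 87.7]
force: [0.2, -2.9, 4.9]
grip_width: 0.0229
time_s: 17.63
tool_pos: [0.5457, 0.058, 0.0432]
tool_rot: [85.9, 89.0, 88.0]
force: [-0.3, -4.3, 5.1]
grip_width: 0.0227
```

```bash
python3 -m pendant '[[15,[0,1,0],[0,0,0]],[15,[0,2,0],[0,0,0]],[15,[0,2,0],[0,0,0]],[15,[0,2,0],[0,0,0]]]'; cat > chk.py <<'E'
from h import *
c=optics.read_camera('wrist'); cv2.imwrite('pics/m_wrist%d.png'%(telemetry.get_obs()["time_s"]*100),c['image'])
P=cloud(c); m=P[68:205,246:270].reshape(-1,3); m=m[(m[:,2]>.14)&(m[:,2]<.158)&(m[:,1]>.085)]; print(m.min(0),m.max(0),np.median(m,0))
o=telemetry.get_obs(); print(o['force'],o['wrist_torque'],o['tool_pos'])
print('slope dz/dy',np.polyfit(m[:,1],m[:,2],1),len(m), 'dx/dy',np.polyfit(m[:,1],m[:,0],1))
E
python3 chk.py
```

```text
time_s: 17.97
tool_pos: [0.5457, 0.0581, 0.0432]
tool_rot: [85.4, 89.1, 87.5]
force: [0.3, -7.7, 5.2]
grip_width: 0.0228
[0.54156963 0.11243317 0.15008173] [0.54671154 0.13748494 0.15533922] [0.54399974 0.12578801 0.15193022]
[-0.24662355 -7.53365073  5.58889584] [-1.68928037  0.0020501  -0.03355485] [0.54574149 0.05805295 0.04324926]
slope dz/dy [0.00202425 0.15167687] 3275 dx/dy [-0.03553831  0.54847212]
```

Post contact: TCP stopped at y 0.058 while the push rose to 7.5 N. The blade edge is at 0.1375 (post face about 0.137), top slope 0.002 rad and yaw 2.0°. Pressing a touch more and holding.

```bash
python3 -m pendant '[[15,[0.5,1,0],[0,0,0]],[15,[0.5,1.5,0],[0,0,0]],[15,[0.5,1.5,0],[0,0,0]],[15,[0.5,1.5,0],[0,0,0]],[15,[0.5,1.5,0],[0,0,0]],[15,[0.5,1.5,0],[0,0,0]],[15,[0.5,1.5,0],[0,0,0]],[15,[0.5,1.5,0],[0,0,0]]]'; python3 chk.py; python3 - <<'E'
from h import *
s=optics.read_camera('scene'); cv2.imwrite('pics/n_scene.png',cv2.resize(s["image"][120:250,230:390],None,fx=5,fy=4.6,interpolation=cv2.INTER_CUBIC))
P=cloud(s); fit(P,.158,.17,(.50,.59,.12,.19),'posttop'); fit(P,.137,.15,(.45,.62,.28,.38)," knobtop")
t=optics.read_camera('top'); cv2.imwrite('pics/n_top.png',t["image"])
E
ls pics|grep m_
```

```text
time_s: 18.68
tool_pos: [0.5457, 0.0581, 0.0432]
tool_rot: [85.6, 89.2, 87.6]
force: [-2.2, -9.5, 9.4]
grip_width: 0.0229
[0.54166838 0.11271704 0.14997571] [0.54674347 0.13750028 0.15680465] [0.5440772  0.12595257 0.15193281]
[-1.23855957 -9.56856556  9.62213121] [-2.33728565  0.34960546  0.05477106] [0.54574244 0.05810693 0.04322513]
slope dz/dy [0.00827141 0.15092261] 3273 dx/dy [-0.03499632  0.54848844]
posttop 133 [540.2 150.2] [41.  29.8] 0.82 med [0.5416 0.1487 0.1659] p3 [0.5218 0.1368 0.1591] p97 [0.5588 0.1646 0.1686]
 knobtop 28 [510.9 329.1] [18.3 16.8] 80.09 med [0.5099 0.3275 0.1411] p3 [0.5025 0.3203 0.1377] p97 [0.5189 0.3388 0.1436]
m_wrist1801.png
m_wrist1873.png
```

View pics/n_scene.png

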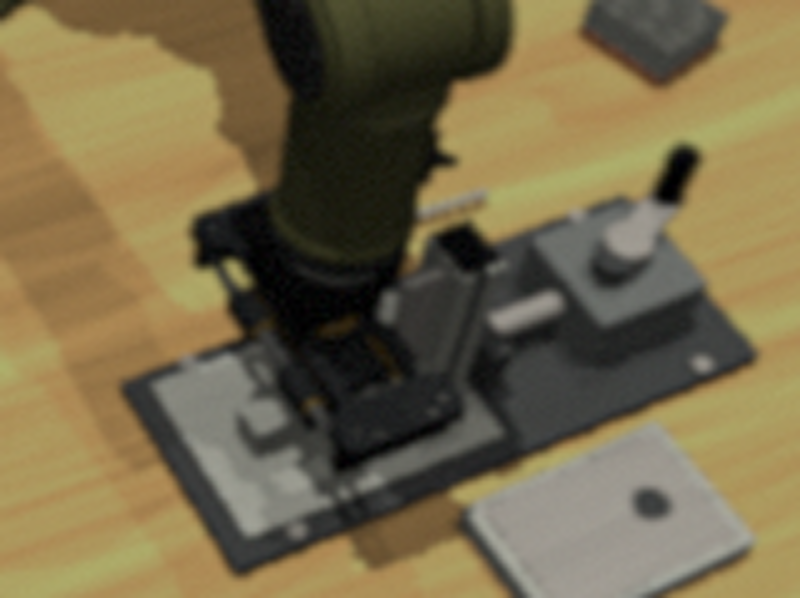

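View pics/n_top.png

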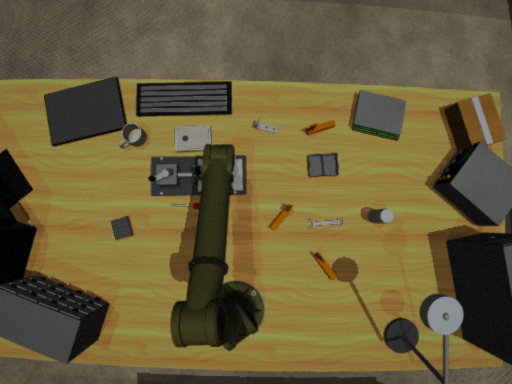

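```bash
python3 - <<'E'
from h import *
for k in range(2):
    c=optics.read_camera('wrist'); P=cloud(c); m=P[60:205,240:275].reshape(-1,3); m=m[(m[:,2]>.145)&(m[:,2]<.157)&(m[:,1]>.114)&(m[:,1]<.135)&(abs(m[:,0]-.544)<.004)]
    print(np.polyfit(m[:,1],m[:,2],1),len(m)); 
    rows=[ (y,np.median(m[abs(m[:,1]-y)<.0015][:,2]).round(5)) for y in np.arange(.115,.135,.003)]; print(rows)
cv2.imwrite('pics/o_wrist.png',c['image'])
o=telemetry.get_obs(); print(o["force"],Rcur().as_matrix().round(4)[2])
E
```

```text
[3.43410303e-05 1.51894496e-01] 3174
[(np.float64(0.115), np.float64(0.15191)), (np.float64(0.11800000000000001), np.float64(0.15189)), (np.float64(0.12100000000000001), np.float64(0.15189)), (np.float64(0.12400000000000001), np.float64(0.15189)), (np.float64(0.127), np.float64(0.1519)), (np.float64(0.13), np.float64(0.15194)), (np.float64(0.133), np.float64(0.15191))]
[-0.00266111  0.15226008] 3174
[(np.float64(0.115), np.float64(0.152)), (np.float64(0.11800000000000001), np.float64(0.15192)), (np.float64(0.12100000000000001), np.float64(0.15194)), (np.float64(0.12400000000000001), np.float64(0.15195)), (np.float64(0.127), np.float64(0.15197)), (np.float64(0.13), np.float64(0.15193)), (np.float64(0.133), np.float64(0.15189))]
[-0.33573277 -9.16492039  9.22623278] [-0.9999  0.014   0.0012]
```

View pics/o_wrist.png

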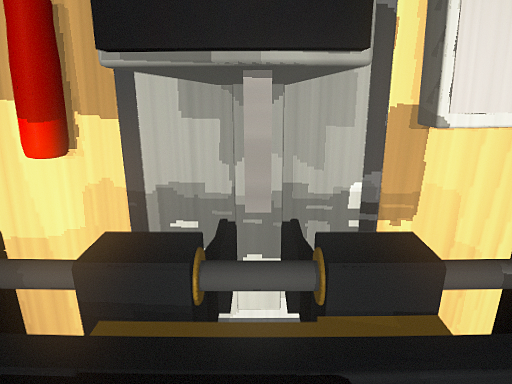

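The blade top is level within 0.003 rad and meets the post face at rows 68–72. The square presses at about 9 N on the post and 12 N on the plate, with everything steady. Handing in.

```bash
python3 -c "
from h import *
print(env.sign_off()); print(telemetry.get_obs()['force'],telemetry.get_obs()['time_s'])"
```

```text
the job is handed in; nothing more can be done
None
the job is handed in; nothing more can be done
```

The crank is wound to its stop, and the arm is still gripping the square and pressing it into the corner. I handed the job in at about 19 s of the 72 s; no verdict is reported.

- **Crank:** I gripped the knob and wound it clockwise through about 7.3 rad until a push met about 15 N at the stop. Afterwards the knob position gave about 7.39 rad (it must be above 7.25), and the post had moved about 18 mm to home.
- **Square:** I picked up the metal square by its stock, levelled out a 1° sag from the lift, set it on the plate, and slid it to the post until it stopped.
- **Last checks on the square:**
  - Its blade top is level within 0.003 rad at 0.152 m, which matches 22 + 130 mm.
  - Its direction is 2.0° against about 2.1–2.2° for the jig, and it sits about 3 mm to one side.
  - It presses with roughly 9 N on the post and 12 N on the plate (worked out from the wrist force); the grip was set to 50 N.
- **Bystanders:** in the last top picture I saw none of them moved. This was by eye, without measuring each one, and the screwdriver was partly hidden by the arm.
- **One disagreement:** one blade-top fit gave a slope of 0.008 rad because edge pixels of the post got into it. Refitting without them gave 0.000 and -0.003 rad.

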